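Shut the open valve on the air bank and bleed it

TASK

One of the five valves on the compressed-air bank has been left open: its handle stands well askew while the others lie nearly along the bank. Turn its handle clockwise until you feel it meet its seat, tighten it firmly but do not overtighten it, hold it so for a moment, and let go so that it stays shut tight; then press the round bleed button on the bank fully down and release it. Do not brush the other four valves, and leave the chisel and the tape roll where they lie.

Things in the scene. Friction and masses are not known exactly. Their poses are not given: they have to be found in the camera images.
- bank: Aluminium air manifold fixed to the table, 84 mm deep (stubs add 32 at the front), 440 long, top 45 mm above the table. Origin under its centre, x away from the robot, y along the row to its left. Five equal valves along its middle at y = -165, -95, -25, +45, +115 mm, the bleed button at +188 mm. The open valve is one of the inner three.
- handle (a point): Grip point of the open valve, on its vertical turning axis, 58 mm above the bank's top. Handle: black bar 36 long, 12 thick, 35 high, from 25 mm below this point to 10 above, on a 33 mm cap disc. x along the bar, y across its thickness, z up. Clockwise from above shuts; 0.8 to 1.05 rad to the seat, which can only be felt (bar then within 0.32 rad of the bank's length).
- end_right: Neighbouring valve, shut: fixed at the right end of the row. All valves are of one shape and size: 47 mm flange, bar handle 36 x 12 mm, top 68 mm above the bank. Origin on its axis at the bank's top; its frame does not tell where its handle stands.
- end_left: Neighbouring valve, shut, at the left end of the row, next to the bleed button; like end_right.
- mid_a: Neighbouring valve, shut, one of the three inner ones; like end_right.
- mid_b: Neighbouring valve, shut, one of the three inner ones; like end_right.
- bleed_top (a point): Centre of the top of the round steel bleed button, 24 mm in diameter, pressed straight down.
- bleed (a joint): Travel of the bleed button, 0 up to 0.006 m fully down; fully down takes 5 N, it springs back.
- chisel: Loose bench chisel, 276 x 30 x 25 mm, lying before the bank. Leave it.
- tape_roll: Loose roll of masking tape, 96 mm across, 24 mm high, behind the bank. Leave it.
- washer: Sealing washer hidden inside the open valve, 22 mm across, 6 thick, lying on the bank under the handle's axis; its yaw means nothing. The handle has 0.05 N m of friction either way, which holds it where it is left. Past the seat add 0.015 N m per N on the washer: 10 N (0.15 + 0.05 N m, some 0.1 rad on) is firm, 25 N (0.38 + 0.05 N m, some 0.25 rad on) ruins it.

How it is judged:
By the outcome, as a careful person would: the job done as asked, in the order asked, and still so for the second after the job is handed in, with the robot touching nothing.
It also fails if it takes over 61 s, if anything falls off the work surface, if the arm or the gripper's body presses on something with over 40 N, if the wrist force passes 120 N, or if a joint passes its speed limit or range.

ROBOT

A 6-joint arm with a two-finger parallel gripper is mounted at the origin on a cart in front of the work surface, level with it; the furniture and walls round the work are solid. World frame = base frame: x ahead of the robot, y to its left, z up, the work surface at z = 0. Lengths are in mm, angles in rad, forces in N, time in s.
With the tool pointing down it reaches from about 350 to 875 mm from the base axis. Payload 4.2 kg.
Tool frame: the origin (TCP) lies midway between the tips of the shut fingers; the grasp point (between the pads) lies 19 mm behind it (tcp_to_grasp is the distance from the TCP to the grasp point, in mm); z points along the fingers, y is the line along which they close (so a half turn about z gives the same grasp; the last joint's range is limited). The gripper opens to 85 mm and grips with 20 to 120 N. Pads are 22 mm wide; open, the fingers measure 114 mm over their backs; the gripper's body (76 mm by 85 mm) begins 54 mm behind the grasp point. The pads swing forward as they close: fully open they stand 13 mm farther back than shut.
Start: joints at [-1.034, 0.385, 0.008, 0, -1.194, -0.259], TCP at [171.417, -601.012, 231.312] pointing down, gripper open.
Joint ranges: [-3.14, 3.14], [-1.21, 2.06], [-1.07, 1.41], [-3.16, 2.05], [-2.99, -0.16], [-3.1, 3.1]. Speed limits (rad/s): [2.79, 2.79, 3.14, 3.14, 3.14, 3.14].

INTERFACE

Orientations are given as a unit quaternion [x, y, z, w].
In Python, from bench import read_state, get_image, job_done, tcp_to_grasp gives the robot as it stands.
- The arm moves only by the tool jog_arm, never from a script. Its argument "plan" is a list of rows, each a list of 3 entries, a list of its own where there are three numbers: the finger opening in mm, from 0 to 85.4, then the shift along the tool's x, y, z as a fraction of full scale, then the turn, a rotation vector about the tool's x, y, z as a fraction of full scale. A call has 1 to 10 rows; each row is the pose to reach, as a shift and turn from the pose commanded when the call began, along the tool's axes at that moment; what a row does not reach only later rows make up. Full scale, the value 1, is 0.1 m for a shift and 60 degrees for a turn. A row lasts 1/8 s, in which the tool goes at most 62.5 mm and 10.7 degrees, less where a joint would pass 70% of its speed; a pose out of reach is approached as far as the arm can. A call with a number of a shift or a turn outside -1 to 1 is refused whole. A call with a gripper value outside its range is refused whole. The fingers move at their own pace and stop on an object; the grip force is fixed at half the most. Time passes only in rows, so rows that repeat a pose let the fingers close. It gives the time, the measured TCP pose, the force, the opening and the grip force at its end, in the units of the state.
- read_state(): the state, without advancing time (a new reading comes with each control period).
- get_image(name): name is "scene" or "top" or "wrist"; returns a dict with "img" (480x640x3 uint8, red, green, blue), "range_z" (480x640 float32, mm along the optical axis (not along the pixel's ray), 0 where there is no reading), "intrinsics" (3x3 intrinsics, pixels), "distortion" ([k1, k2, p1, p2, k3] as OpenCV has them; the pictures are not rectified), "extrinsics" (4x4, takes a point from camera to world coordinates); the wrist camera has in their place "tool_from_camera" (4x4, takes a point from camera to tool coordinates, whose origin is the TCP and whose axes are the flange's). Camera axes: x right, y down, z forward; pixel columns grow to the right and rows downward; lengths in mm; the calibration is good to about 2 mm. A picture is of the moment at which its call begins: read the wrist's pose just before it.
- job_done(): hands the job in; it is judged then, once.
The state is a dict: "clock": time; "joints": joint angles; "joint_vel": joint speeds; "joint_efforts": joint torques, N m; "position": TCP position; "ee_rot": TCP orientation; "contact_force": force on the tool from outside, world axes, zero at the start; "wrist_torque": the same for the moment, N m; "gripper_width": finger opening in mm; "grasp_force": force on a finger pad.
Only numpy, scipy, OpenCV 4.12 (cv2) and the standard library are available. Lean on these libraries where they do the work, as an engineer would, in place of code of your own. Each camera call takes 0.05 s, during which the arm holds its last target. There are 200 camera calls.

## Working session

There is one attempt and no reset: what is moved stays moved. The work goes in short steps, Python scripts to look and compute and a tool call to move; the robot and the scene stay as the last step left them, time stands still between calls to the robot, and variables do not carry over. Pictures are saved under pics/ and viewed, at most 10 in all, crops included, and the job is handed in when it is done.

Besides the shell and the picture viewer there is one more tool, called as name(argument=value, ...), one argument or row to a line, values as JSON. jog_arm: Moves the arm, as the interface text tells. Its arguments: {"type":"object","properties":{"plan":{"type":"array"}},"required":["plan"]}

```bash
mkdir -p pics; python3 - <<'E'
from bench import *
import cv2,numpy as np
s=read_state();print({k:np.round(v,3) for k,v in s.items()},tcp_to_grasp)
for n in("scene","top"):
    d=get_image(n);cv2.imwrite(f"pics/{n}0.png",d["img"][:,:,::-1]);np.savez(f"{n}0.npz",**d)
    print(n,d["intrinsics"],d["distortion"],np.round(d["extrinsics"],3))
E
```

```text
{'clock': np.float64(0.0), 'joints': array([-1.034e+00,  3.860e-01,  7.000e-03, -1.000e-03, -1.194e+00,
       -2.590e-01]), 'joint_vel': array([ 0.   , -0.001, -0.001, -0.001, -0.001, -0.001]), 'joint_efforts': array([ 0.0000e+00, -3.9229e+01,  1.8840e+01,  4.1860e+00, -5.0000e-03,
       -0.0000e+00]), 'position': array([ 171.236, -600.452,  230.214]), 'ee_rot': array([-0.138,  0.99 ,  0.001, -0.   ]), 'contact_force': array([-0.306, -0.011, -0.346]), 'wrist_torque': array([0.023, 0.004, 0.004]), 'grasp_force': np.float64(0.0), 'gripper_width': np.float64(85.186)} 18.700000000000003
scene [[524.29667526   0.         313.03851758]
 [  0.         524.29667526 242.62859289]
 [  0.           0.           1.        ]] [-0.11283555  0.          0.          0.          0.        ] [[-8.88000e-01 -3.67000e-01  2.77000e-01  2.67096e+02]
 [-4.60000e-01  6.90000e-01 -5.59000e-01  3.49880e+02]
 [ 1.40000e-02 -6.24000e-01 -7.81000e-01  7.37645e+02]
 [ 0.00000e+00  0.00000e+00  0.00000e+00  1.00000e+00]]
top [[465.99974549   0.         318.86908229]
 [  0.         465.99974549 237.51572783]
 [  0.           0.           1.        ]] [-0.07095156  0.          0.          0.          0.        ] [[-1.500000e-02 -9.810000e-01  1.940000e-01  3.012420e+02]
 [-1.000000e+00  1.800000e-02  1.600000e-02 -1.219410e+02]
 [-1.900000e-02 -1.930000e-01 -9.810000e-01  1.070096e+03]
 [ 0.000000e+00  0.000000e+00  0.000000e+00  1.000000e+00]]
```

View pics/top0.png

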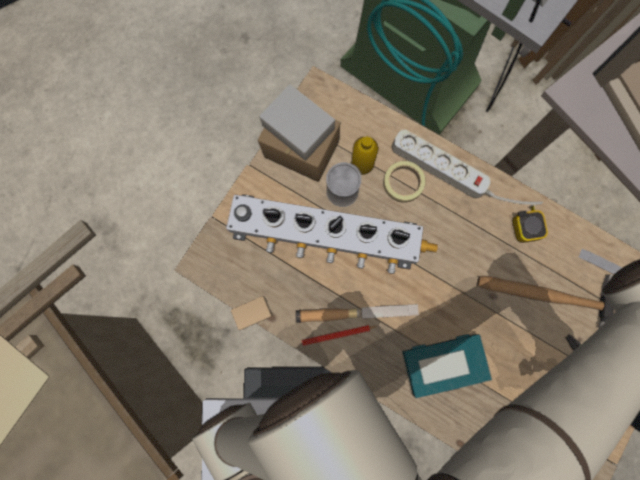

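View pics/scene0.png

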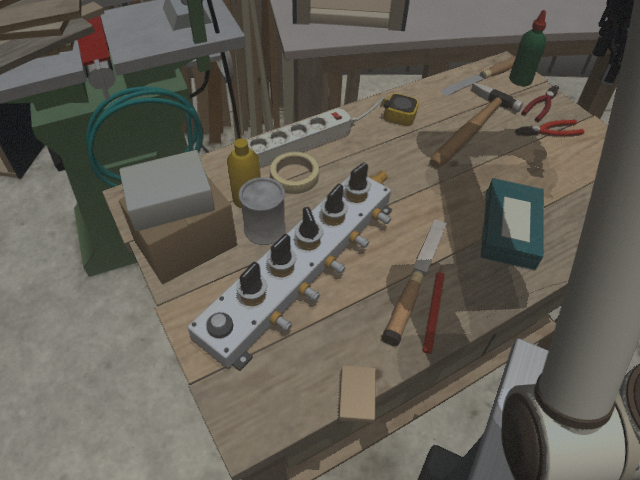

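The top view shows the bank from (230,215) to (420,245). The bleed button is at (243,212), and the middle valve at (336,226) stands askew. The scene view agrees, with the middle valve at (308,230). Next I'll measure from the depth clouds.

```bash
cat > h.py <<'E'
import numpy as np,cv2
def cloud(d,T):
    z=d["range_z"];v,u=np.nonzero(z>0)
    p=cv2.undistortPoints(np.float32(np.c_[u,v])[:,None],d["intrinsics"],d["distortion"])[:,0]
    P=np.c_[p,np.ones(len(p))]*z[v,u][:,None]
    return P@T[:3,:3].T+T[:3,3],np.c_[u,v],d["img"][v,u].astype(int)
E
python3 - <<'E'
from h import *
for n in("top","scene"):
    d=dict(np.load(n+"0.npz"));P,uv,c=cloud(d,d["extrinsics"])
    if n=="top": box=(uv[:,0]>222)&(uv[:,0]<426)&(uv[:,1]>192)&(uv[:,1]<268)
    else: box=(uv[:,0]>185)&(uv[:,0]<395)&(uv[:,1]>160)&(uv[:,1]<370)
    m=box&(abs(P[:,2]-45)<7)&(c.min(1)>110)
    r=cv2.minAreaRect(np.float32(P[m,:2]));print(n,m.sum(),np.median(P[m,2]),r)
    (cx,cy),(w,h),a=r; B=cv2.boxPoints(r)
    e=[B[1]-B[0],B[2]-B[1]];e=max(e,key=np.linalg.norm);e=e/np.linalg.norm(e)
    if e[1]<0:e=-e
    ex=np.array([e[1],-e[0]]);C=np.array([cx,cy])
    print("centre",C,"yaw",np.arctan2(ex[1],ex[0]))
    for y in(-165,-95,-25,45,115,188):
        ax=C+e*y
        k=box&(np.linalg.norm(P[:,:2]-ax,axis=1)<28)&(P[:,2]>(95 if y<188 else 48))
        q=P[k];
        if k.sum()<4: print(y,ax,k.sum());continue
        w,V=np.linalg.eigh(np.cov(q[:,:2].T));l=V[:,1]
        print(y,np.round(ax),k.sum(),"mean",np.round(q.mean(0)),"zmax",q[:,2].max().round(),"bar rel bank len",np.round(np.arctan2(l@-ex,l@e) ,2),np.sqrt(w).round(1))
E
```

```text
top 5014 45.112308972288474 ((513.7186279296875, -114.90397644042969), (439.25140380859375, 112.83172607421875), 79.12764739990234)
centre [ 513.71862793 -114.90397644] yaw -0.18975835
-165 [ 483. -277.] 125 mean [ 495. -278.  111.] zmax 117.0 bar rel bank len -0.11 [ 3.8 10.6]
-95 [ 496. -208.] 122 mean [ 508. -209.  111.] zmax 117.0 bar rel bank len 0.09 [ 3.8 10.5]
-25 [ 509. -139.] 108 mean [ 520. -140.  112.] zmax 118.0 bar rel bank len 0.94 [ 3.6 10.4]
45 [522. -71.] 119 mean [534. -73. 111.] zmax 118.0 bar rel bank len 0.03 [ 3.7 10.3]
115 [535.  -2.] 124 mean [547.  -4. 110.] zmax 118.0 bar rel bank len 0.08 [ 3.7 10.7]
188 [549.  70.] 229 mean [558.  67.  60.] zmax 71.0 bar rel bank len 0.15 [ 9.4 11.1]
scene 5716 45.08171552622184 ((525.4877319335938, -120.47215270996094), (439.0440673828125, 84.19693756103516), 79.10130310058594)
centre [ 525.48773193 -120.47215271] yaw -0.1902181
-165 [ 494. -282.] 218 mean [ 494. -278.  108.] zmax 117.0 bar rel bank len -0.16 [ 3.5 11.2]
-95 [ 508. -214.] 209 mean [ 506. -209.  108.] zmax 116.0 bar rel bank len 0.05 [ 3.7 11. ]
-25 [ 521. -145.] 213 mean [ 518. -141.  109.] zmax 117.0 bar rel bank len 1.01 [ 3.7 11.4]
45 [534. -76.] 276 mean [532. -74. 108.] zmax 116.0 bar rel bank len -0.04 [ 3.6 11.1]
115 [547.  -8.] 300 mean [545.  -5. 108.] zmax 115.0 bar rel bank len 0.04 [ 3.7 11. ]
188 [561.  64.] 538 mean [558.  67.  60.] zmax 70.0 bar rel bank len 2.41 [ 9.3 10.2]
```

jog_arm(
  plan=[
    [85, [-0.92, 0.7, 0], [0, 0, -1]],
    [85, [-0.92, 0.7, 0], [0, 0, -1]],
    [85, [-0.92, 0.7, 0], [0, 0, -1]],
    [85, [-0.92, 0.7, 0], [0, 0, -1]],
    [85, [-0.92, 0.7, 0], [0, 0, -1]],
    [85, [-0.92, 0.7, 0], [0, 0, -1]],
  ],
)

```text
clock: 0.85
position: [240.6, -508.1, 230.8]
ee_rot: [-0.617, 0.787, 0.001, 0.0]
contact_force: [-0.4, -0.3, -0.1]
gripper_width: 85.1
grasp_force: 0.0
```

jog_arm(
  plan=[
    [40, [-1, -0.42, 0], [0, 0, -1]],
    [40, [-1, -0.42, 0], [0, 0, -1]],
    [40, [-1, -0.42, 0], [0, 0, -1]],
    [40, [-1, -0.42, 0], [0, 0, -1]],
    [40, [-1, -0.42, 0], [0, 0, -1]],
    [40, [-1, -0.42, 0], [0, 0, -1]],
  ],
)

```text
clock: 1.6
position: [305.6, -421.3, 230.8]
ee_rot: [0.928, -0.373, -0.0, -0.0]
contact_force: [0.3, 0.1, -0.3]
gripper_width: 40.0
grasp_force: 0.0
```

```bash
cat > t.py <<'E'
import sys,numpy as np
from bench import read_state
from scipy.spatial.transform import Rotation as R
s=read_state();r=R.from_quat(s["ee_rot"]);M=r.as_matrix()
print(round(s["clock"],2),"pos",s["position"].round(1),"psi",np.arctan2(M[1,1],M[0,1]).round(3),"tilt",M[:2,2].round(3),"q",np.round(s["joints"],2),"F",np.round(s["contact_force"],1),"T",np.round(s["wrist_torque"],3),"w",round(s["gripper_width"],1),"g",s["grasp_force"])
if len(sys.argv)>3: print("shift",(M.T@(np.array(sys.argv[1:4],float)-s["position"])/100).round(3))
E
python3 t.py 519.5 -140.5 86
```

```text
1.6 pos [ 305.6 -421.3  230.8] psi -2.336 tilt [-0.001  0.001] q [-0.63  0.21 -0.25 -0.   -1.12  1.44] F [ 0.3  0.1 -0.3] T [ 0.033  0.047 -0.037] w 40.0 g 0.0
shift [-0.401 -3.507  1.449]
```

jog_arm(
  plan=[
    [40, [-0.13, -1, 0], [0, 0, 0]],
    [40, [-0.13, -1, 0], [0, 0, 0]],
    [40, [-0.13, -1, 0], [0, 0, 0]],
  ],
)

```text
clock: 1.98
position: [366.9, -339.2, 231.1]
ee_rot: [0.928, -0.374, -0.0, -0.0]
contact_force: [-0.7, -0.1, 0.2]
gripper_width: 40.1
grasp_force: 0.0
```

jog_arm(
  plan=[
    [40, [-0.13, -1, 0], [0, 0, 0]],
    [40, [-0.13, -1, 0], [0, 0, 0]],
    [40, [-0.13, -1, 0], [0, 0, 0]],
  ],
)

```text
clock: 2.35
position: [426.9, -258.9, 231.0]
ee_rot: [0.927, -0.374, -0.0, -0.0]
contact_force: [-0.9, -0.1, -0.9]
gripper_width: 39.8
grasp_force: 0.0
```

jog_arm(
  plan=[
    [40, [-0.13, -1, 0], [0, 0, 0]],
    [40, [-0.13, -1, 0], [0, 0, 0]],
    [40, [-0.13, -1, 0], [0, 0, 0]],
    [40, [-0.13, -1, 0], [0, 0, 0]],
  ],
)

```text
clock: 2.85
position: [485.7, -179.9, 231.0]
ee_rot: [0.927, -0.376, -0.001, 0.0]
contact_force: [-0.9, -0.2, 1.4]
gripper_width: 39.6
grasp_force: 0.0
```

```bash
python3 t.py 519.5 -140.5 86; python3 - <<'E'
from h import *
from bench import *
from scipy.spatial.transform import Rotation as R
s=read_state();d=get_image("wrist");cv2.imwrite("pics/w1.png",d["img"][:,:,::-1])
T=np.eye(4);T[:3,:3]=R.from_quat(s["ee_rot"]).as_matrix();T[:3,3]=s["position"];T=T@d["tool_from_camera"]
P,uv,c=cloud(d,T)
for a in [(519.5,-140.5),(507,-209),(533,-73.5)]:
    k=(np.linalg.norm(P[:,:2]-a,axis=1)<30)&(abs(P[:,2]-113)<7);q=P[k]
    if k.sum()<20: print(a,k.sum());continue
    w,V=np.linalg.eigh(np.cov(q[:,:2].T));l=V[:,1];r=cv2.minAreaRect(np.float32(q[:,:2]))
    print(a,k.sum(),q.mean(0).round(1),"bar ang",np.arctan2(l[1],l[0]).round(3),"rect",r)
E
```

```text
2.85 pos [ 485.7 -179.9  231. ] psi -2.341 tilt [-0.001  0.   ] q [-0.04  0.2  -0.25 -0.   -1.12  0.84] F [-0.9 -0.2  1.4] T [-0.014  0.042  0.08 ] w 39.6 g 0.0
shift [-0.031 -0.519  1.449]
(519.5, -140.5) 801 [ 523.1 -145.   111.3] bar ang 2.351 rect ((523.1212768554688, -144.1653289794922), (12.270140647888184, 35.25435256958008), 44.51441955566406)
(507, -209) 873 [ 509.7 -212.9  111.4] bar ang 1.466 rect ((509.40234375, -212.4698944091797), (35.93809127807617, 12.192026138305664), 84.25348663330078)
(533, -73.5) 709 [535.7 -77.3 111.4] bar ang 1.402 rect ((535.7708740234375, -75.63325500488281), (36.42412185668945, 12.22107219696045), 80.14263916015625)
```

View pics/w1.png

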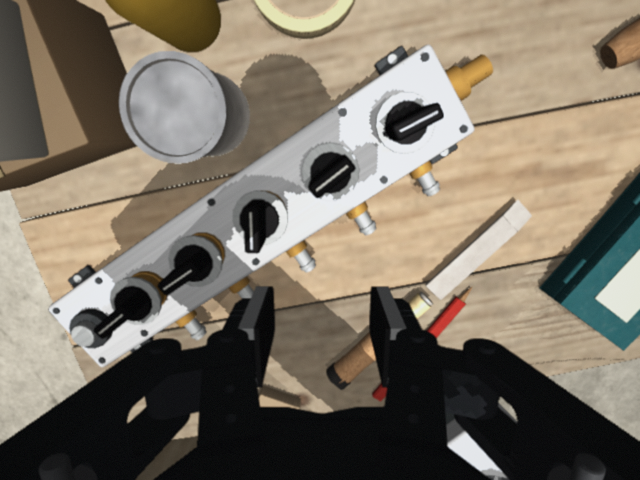

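The wrist view shows the middle valve at (257,222) turned across the bank, and the other four lie along it. I'll go above it and measure again at close range.

jog_arm(
  plan=[
    [40, [0.014, -0.514, 0.3], [0, 0, 0.02]],
    [40, [0.014, -0.514, 0.8], [0, 0, 0.02]],
    [40, [0.014, -0.514, 0.8], [0, 0, 0.02]],
    [40, [0.014, -0.514, 0.8], [0, 0, 0.02]],
    [40, [0.014, -0.514, 0.8], [0, 0, 0.02]],
  ],
)

```text
clock: 3.52
position: [524.3, -143.9, 153.7]
ee_rot: [0.923, -0.385, 0.002, -0.001]
contact_force: [-0.7, 0.2, 0.8]
gripper_width: 40.1
grasp_force: 0.0
```

```bash
python3 - <<'E'
from h import *
from bench import *
from scipy.spatial.transform import Rotation as R
s=read_state();d=get_image("wrist");cv2.imwrite("pics/w2.png",d["img"][:,:,::-1])
T=np.eye(4);T[:3,:3]=R.from_quat(s["ee_rot"]).as_matrix();T[:3,3]=s["position"];T=T@d["tool_from_camera"]
P,uv,c=cloud(d,T)
for a in [(522,-143)]:
    k=(np.linalg.norm(P[:,:2]-a,axis=1)<30)&(abs(P[:,2]-113)<7);q=P[k]
    w,V=np.linalg.eigh(np.cov(q[:,:2].T));l=V[:,1];r=cv2.minAreaRect(np.float32(q[:,:2]))
    print(a,k.sum(),q.mean(0).round(1),"bar ang",np.arctan2(l[1],l[0]).round(3),"rect",r)
E
python3 t.py 523 -144 86
```

```text
(522, -143) 1419 [ 523.8 -145.   111.4] bar ang 2.343 rect ((522.951416015625, -144.32998657226562), (11.790614128112793, 35.525291442871094), 44.42552185058594)
3.58 pos [ 524.1 -143.7  153.5] psi -2.362 tilt [ 0.004 -0.   ] q [ 0.03  0.32 -0.31  0.   -0.94  0.75] F [ 0.4 -0.1  0. ] T [-0.001  0.027 -0.015] w 40.0 g 0.0
shift [-0.008  0.012  0.675]
```

View pics/w2.png

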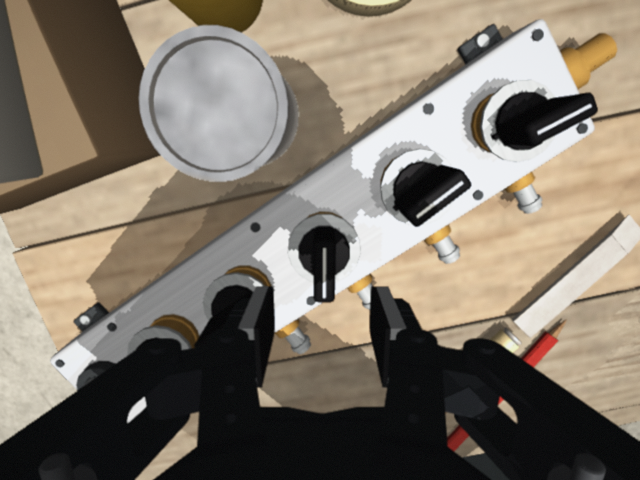

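The bar sits centred between the fingers (column 323). I'll descend and grip.

jog_arm(
  plan=[
    [40, [-0.022, 0.01, 0.35], [0, 0, 0]],
    [40, [-0.022, 0.01, 0.67], [0, 0, 0]],
    [40, [-0.022, 0.01, 0.67], [0, 0, 0]],
    [40, [-0.022, 0.01, 0.67], [0, 0, 0]],
  ],
)

```text
clock: 4.08
position: [522.3, -142.5, 86.1]
ee_rot: [0.923, -0.385, 0.002, -0.0]
contact_force: [0.4, -0.1, 0.8]
gripper_width: 40.2
grasp_force: 0.0
```

jog_arm(
  plan=[
    [20, [0, 0, 0], [0, 0, 0]],
    [10, [0, 0, 0], [0, 0, 0]],
    [5, [0, 0, 0], [0, 0, 0]],
    [5, [0, 0, 0], [0, 0, 0]],
    [5, [0, 0, 0], [0, 0, 0]],
    [5, [0, 0, 0], [0, 0, 0]],
  ],
)

```text
clock: 4.82
position: [521.6, -142.6, 85.9]
ee_rot: [0.923, -0.385, 0.001, -0.0]
contact_force: [-1.2, -0.8, 6.3]
gripper_width: 10.8
grasp_force: 59.7
```

```bash
python3 t.py
```

```text
4.83 pos [ 521.6 -142.6   85.9] psi -2.361 tilt [ 0.002 -0.001] q [ 0.03  0.4  -0.39  0.   -0.78  0.75] F [-1.2 -0.8  6.3] T [-0.158  0.41  -0.072] w 10.8 g 59.66548204421997
```

jog_arm(
  plan=[
    [5, [0, 0, 0], [0, 0, 0.1]],
    [5, [0, 0, 0], [0, 0, 0.2]],
    [5, [0, 0, 0], [0, 0, 0.3]],
    [5, [0, 0, 0], [0, 0, 0.4]],
    [5, [0, 0, 0], [0, 0, 0.4]],
    [5, [0, 0, 0], [0, 0, 0.4]],
  ],
)

```text
clock: 5.58
position: [522.2, -142.2, 85.9]
ee_rot: [0.823, -0.568, 0.001, -0.001]
contact_force: [-0.2, 1.5, 6.4]
gripper_width: 10.7
grasp_force: 59.7
```

```bash
python3 t.py
```

```text
5.58 pos [ 522.2 -142.2   85.9] psi -2.78 tilt [ 0.003 -0.   ] q [ 0.03  0.4  -0.39  0.   -0.78  0.33] F [-0.2  1.5  6.4] T [ 0.098  0.239 -0.079] w 10.7 g 59.703909158706665
```

jog_arm(
  plan=[
    [5, [0, 0, 0], [0, 0, 0.1]],
    [5, [0, 0, 0], [0, 0, 0.2]],
    [5, [0, 0, 0], [0, 0, 0.3]],
    [5, [0, 0, 0], [0, 0, 0.3]],
    [5, [0, 0, 0], [0, 0, 0.3]],
  ],
)

```text
clock: 6.2
position: [522.6, -142.2, 85.9]
ee_rot: [0.724, -0.689, 0.002, -0.001]
contact_force: [-0.2, 1.3, 5.0]
gripper_width: 11.3
grasp_force: 59.7
```

```bash
python3 t.py
```

```text
6.2 pos [ 522.6 -142.2   85.9] psi -3.092 tilt [ 0.004 -0.   ] q [ 0.03  0.4  -0.39  0.   -0.78  0.01] F [-0.2  1.3  5. ] T [ 0.269  0.015 -0.06 ] w 11.3 g 59.68573272228241
```

jog_arm(
  plan=[
    [5, [0, 0, 0], [0, 0, 0.04]],
    [5, [0, 0, 0], [0, 0, 0.04]],
    [5, [0, 0, 0], [0, 0, 0.04]],
  ],
)

```text
clock: 6.58
position: [522.7, -142.2, 85.9]
ee_rot: [0.71, -0.704, 0.002, -0.001]
contact_force: [0.1, 1.2, 5.2]
gripper_width: 10.9
grasp_force: 59.7
```

```bash
python3 t.py
```

```text
6.58 pos [ 522.7 -142.2   85.9] psi -3.134 tilt [ 0.004 -0.   ] q [ 0.03  0.4  -0.39  0.   -0.78 -0.03] F [0.1 1.2 5.2] T [ 0.249  0.004 -0.049] w 10.9 g 59.72787916660309
```

jog_arm(
  plan=[
    [5, [0, 0, 0], [0, 0, 0.04]],
    [5, [0, 0, 0], [0, 0, 0.04]],
    [5, [0, 0, 0], [0, 0, 0.04]],
  ],
)

```text
clock: 6.95
position: [522.8, -142.1, 85.9]
ee_rot: [-0.695, 0.719, -0.002, 0.001]
contact_force: [1.0, 0.8, 6.6]
gripper_width: 10.9
grasp_force: 59.7
```

```bash
python3 t.py
```

```text
6.95 pos [ 522.8 -142.1   85.9] psi 3.107 tilt [ 0.004 -0.   ] q [ 0.03  0.4  -0.39  0.   -0.78 -0.07] F [1.  0.8 6.6] T [ 0.242 -0.11  -0.011] w 10.9 g 59.708333015441895
```

```bash
cat > a.py <<'E'
import numpy as np
from bench import *
from scipy.spatial.transform import Rotation as R
L=[];p=[]
for i in range(6):
    s=read_state();M=R.from_quat(s["ee_rot"]).as_matrix();p.append((-2.361-np.arctan2(M[1,1],M[0,1]))%(2*np.pi));L.append(np.r_[s["contact_force"],s["wrist_torque"]]);get_image("wrist")
print(round(s["clock"],2),"travel",np.round(np.mean(p),3),"Tz",np.mean(L,0)[5].round(3),"+-",np.std(L,0)[5].round(3),"F",np.mean(L,0)[:3].round(1),"q6",s["joints"][5].round(3))
E
python3 a.py
```

```text
7.2 travel 0.815 Tz -0.076 +- 0.041 F [0.8 1.1 5.9] q6 -0.069
```

jog_arm(
  plan=[
    [5, [0, 0, 0], [0, 0, 0.04]],
    [5, [0, 0, 0], [0, 0, 0.04]],
  ],
)

```text
clock: 7.5
position: [522.8, -142.2, 86.0]
ee_rot: [-0.68, 0.734, -0.002, 0.002]
contact_force: [0.9, 1.5, 5.0]
gripper_width: 11.1
grasp_force: 59.7
```

```bash
python3 a.py
```

```text
7.75 travel 0.857 Tz -0.068 +- 0.035 F [1.1 1.  5.4] q6 -0.111
```

jog_arm(
  plan=[
    [5, [0, 0, 0], [0, 0, 0.04]],
    [5, [0, 0, 0], [0, 0, 0.04]],
  ],
)

```text
clock: 8.05
position: [522.9, -142.2, 85.9]
ee_rot: [-0.664, 0.748, -0.002, 0.002]
contact_force: [1.2, 1.3, 5.2]
gripper_width: 11.0
grasp_force: 59.7
```

```bash
python3 a.py
```

```text
8.3 travel 0.899 Tz -0.059 +- 0.022 F [0.9 1.1 5.2] q6 -0.153
```

jog_arm(
  plan=[
    [5, [0, 0, 0], [0, 0, 0.04]],
    [5, [0, 0, 0], [0, 0, 0.04]],
  ],
)

```text
clock: 8.6
position: [523.0, -142.2, 85.9]
ee_rot: [-0.648, 0.761, -0.002, 0.002]
contact_force: [1.2, 1.1, 5.1]
gripper_width: 10.9
grasp_force: 59.6
```

```bash
python3 a.py
```

```text
8.85 travel 0.94 Tz -0.083 +- 0.02 F [1.3 0.7 5.1] q6 -0.195
```

jog_arm(
  plan=[
    [5, [0, 0, 0], [0, 0, 0.04]],
    [5, [0, 0, 0], [0, 0, 0.04]],
  ],
)

```text
clock: 9.15
position: [523.0, -142.2, 85.9]
ee_rot: [-0.632, 0.775, -0.002, 0.002]
contact_force: [1.2, 1.6, 5.8]
gripper_width: 10.9
grasp_force: 59.7
```

```bash
python3 a.py
```

```text
9.4 travel 0.982 Tz -0.062 +- 0.029 F [1.5 1.2 5.8] q6 -0.236
```

jog_arm(
  plan=[
    [5, [0, 0, 0], [0, 0, 0.04]],
    [5, [0, 0, 0], [0, 0, 0.04]],
  ],
)

```text
clock: 9.7
position: [523.1, -142.2, 85.9]
ee_rot: [-0.616, 0.788, -0.002, 0.002]
contact_force: [1.5, 0.6, 5.8]
gripper_width: 10.8
grasp_force: 59.7
```

```bash
python3 a.py
```

```text
9.95 travel 1.024 Tz -0.074 +- 0.027 F [1.8 1.1 5.4] q6 -0.278
```

jog_arm(
  plan=[
    [5, [0, 0, 0], [0, 0, 0.04]],
    [5, [0, 0, 0], [0, 0, 0.04]],
  ],
)

```text
clock: 10.25
position: [523.1, -142.2, 85.9]
ee_rot: [-0.599, 0.8, -0.002, 0.002]
contact_force: [2.1, 0.9, 5.0]
gripper_width: 10.4
grasp_force: 59.6
```

```bash
python3 a.py
```

```text
10.5 travel 1.066 Tz 0.034 +- 0.023 F [1.7 0.9 5.3] q6 -0.32
```

jog_arm(
  plan=[
    [5, [0, 0, 0], [0, 0, 0.03]],
    [5, [0, 0, 0], [0, 0, 0.03]],
  ],
)

```text
clock: 10.8
position: [523.2, -142.2, 85.9]
ee_rot: [-0.587, 0.81, -0.002, 0.002]
contact_force: [1.7, 0.9, 6.4]
gripper_width: 11.0
grasp_force: 59.6
```

```bash
python3 a.py
```

```text
11.05 travel 1.097 Tz 0.068 +- 0.033 F [2.  0.7 5.3] q6 -0.351
```

jog_arm(
  plan=[
    [5, [0, 0, 0], [0, 0, 0.03]],
    [5, [0, 0, 0], [0, 0, 0.03]],
    [5, [0, 0, 0], [0, 0, 0.03]],
  ],
)

```text
clock: 11.48
position: [523.2, -142.3, 85.9]
ee_rot: [-0.574, 0.819, -0.002, 0.002]
contact_force: [2.4, 1.0, 5.6]
gripper_width: 11.2
grasp_force: 59.7
```

```bash
python3 a.py;python3 a.py
```

```text
11.72 travel 1.128 Tz 0.133 +- 0.028 F [2.2 0.7 5.4] q6 -0.383
12.03 travel 1.128 Tz 0.123 +- 0.032 F [2.7 0.9 5.2] q6 -0.383
```

jog_arm(
  plan=[
    [5, [0, 0, 0], [0, 0, 0.02]],
    [5, [0, 0, 0], [0, 0, 0.02]],
    [5, [0, 0, 0], [0, 0, 0.02]],
    [5, [0, 0, 0], [0, 0, 0.02]],
    [5, [0, 0, 0], [0, 0, 0.02]],
    [5, [0, 0, 0], [0, 0, 0.02]],
    [5, [0, 0, 0], [0, 0, 0.02]],
    [5, [0, 0, 0], [0, 0, 0.02]],
  ],
)

```text
clock: 13.08
position: [523.3, -142.3, 85.9]
ee_rot: [-0.566, 0.825, -0.002, 0.002]
contact_force: [1.8, 0.5, 5.5]
gripper_width: 11.1
grasp_force: 59.7
```

```bash
python3 a.py;python3 a.py
```

```text
13.32 travel 1.149 Tz 0.187 +- 0.022 F [1.9 0.4 4.8] q6 -0.403
13.62 travel 1.149 Tz 0.182 +- 0.031 F [2.  0.8 5.3] q6 -0.403
```

The torque is up about 0.25 N m from the free-turning level, so roughly 17 N on the washer, and I have held it. I'll release now.

jog_arm(
  plan=[
    [40, [0, 0, 0], [0, 0, 0]],
    [40, [0, 0, 0], [0, 0, 0]],
    [40, [0, 0, 0], [0, 0, 0]],
    [40, [0, 0, -0.4], [0, 0, 0]],
    [40, [0, 0, -0.8], [0, 0, 0]],
    [40, [0, 0, -0.8], [0, 0, 0]],
    [40, [0, 0, -0.8], [0, 0, 0]],
    [40, [0, 0, -0.8], [0, 0, 0]],
  ],
)

```text
clock: 14.68
position: [520.0, -142.2, 162.9]
ee_rot: [-0.564, 0.826, 0.001, -0.001]
contact_force: [0.7, -0.2, -0.1]
gripper_width: 39.9
grasp_force: 0.0
```

```bash
python3 a.py; python3 - <<'E'
from h import *
from bench import *
from scipy.spatial.transform import Rotation as R
s=read_state();d=get_image("wrist");cv2.imwrite("pics/w3.png",d["img"][:,:,::-1])
T=np.eye(4);T[:3,:3]=R.from_quat(s["ee_rot"]).as_matrix();T[:3,3]=s["position"];T=T@d["tool_from_camera"]
P,uv,c=cloud(d,T)
for a in [(522,-143)]:
    k=(np.linalg.norm(P[:,:2]-a,axis=1)<30)&(abs(P[:,2]-113)<7);q=P[k]
    w,V=np.linalg.eigh(np.cov(q[:,:2].T));l=V[:,1];r=cv2.minAreaRect(np.float32(q[:,:2]))
    print(a,k.sum(),q.mean(0).round(1),"bar ang",np.arctan2(l[1],l[0]).round(3),"rect",r)
k=(np.linalg.norm(P[:,:2]-(559,67),axis=1)<13)&(P[:,2]>50);print("button",k.sum(),P[k].mean(0) if k.sum() else 0)
E
python3 t.py 559 66.5 165
```

```text
14.93 travel 1.152 Tz -0.01 +- 0.014 F [ 0.2 -0.  -0.2] q6 -0.405
(522, -143) 1306 [ 521.9 -145.4  111.4] bar ang 1.286 rect ((522.3456420898438, -144.3256378173828), (35.87651062011719, 12.008667945861816), 73.65866088867188)
button 0 0
15.03 pos [ 520.9 -142.3  164. ] psi 2.77 tilt [-0.001 -0.   ] q [ 0.03  0.3  -0.3  -0.   -0.97 -0.41] F [ 0.   0.  -0.2] T [ 0.05  -0.008  0.004] w 40.1 g 0.0
shift [-2.083  0.403 -0.01 ]
```

View pics/w3.png

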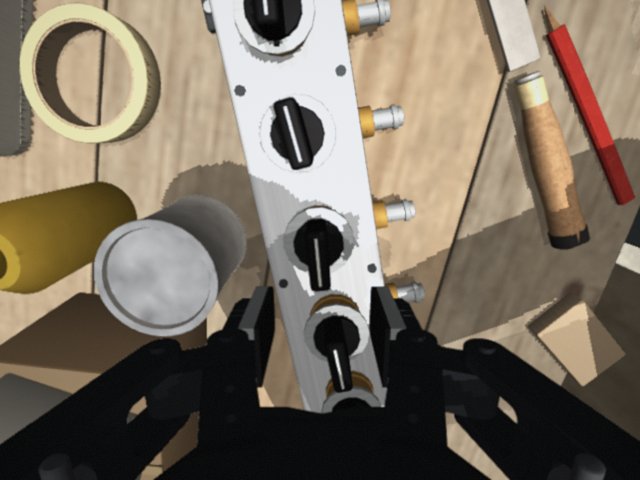

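The bar now reads 1.286 rad, while the tool let go at 1.199, so it sprang back or slipped about 0.09 rad. I'll grip it again along its present line and feel how tight it is.

jog_arm(
  plan=[
    [40, [0, -0.015, 0.4], [0, 0, -0.083]],
    [40, [0, -0.015, 0.78], [0, 0, -0.083]],
    [40, [0, -0.015, 0.78], [0, 0, -0.083]],
    [40, [0, -0.015, 0.78], [0, 0, -0.083]],
    [20, [0, -0.015, 0.78], [0, 0, -0.083]],
    [10, [0, -0.015, 0.78], [0, 0, -0.083]],
    [5, [0, -0.015, 0.78], [0, 0, -0.083]],
    [5, [0, -0.015, 0.78], [0, 0, -0.083]],
    [5, [0, -0.015, 0.78], [0, 0, -0.083]],
  ],
)

```text
clock: 16.15
position: [523.1, -142.7, 88.0]
ee_rot: [-0.6, 0.8, -0.001, 0.001]
contact_force: [-1.8, 1.7, 5.7]
gripper_width: 10.9
grasp_force: 60.1
```

```bash
python3 a.py;python3 t.py
```

```text
16.4 travel 1.065 Tz -0.0 +- 0.007 F [-1.7  1.6  6.4] q6 -0.317
16.45 pos [ 523.1 -142.7   88. ] psi 2.858 tilt [ 0.002 -0.   ] q [ 0.03  0.39 -0.38  0.   -0.79 -0.32] F [-1.5  2.3  6.3] T [ 0.481  0.489 -0.018] w 10.9 g 60.14013648033142
```

jog_arm(
  plan=[
    [5, [0, 0, 0], [0, 0, 0.03]],
    [5, [0, 0, 0], [0, 0, 0.03]],
    [5, [0, 0, 0], [0, 0, 0.03]],
  ],
)

```text
clock: 16.82
position: [523.1, -142.7, 88.0]
ee_rot: [-0.587, 0.809, -0.001, 0.001]
contact_force: [-1.5, 1.3, 7.1]
gripper_width: 10.7
grasp_force: 60.3
```

```bash
python3 a.py
```

```text
17.07 travel 1.096 Tz 0.067 +- 0.02 F [-1.5  1.2  6.2] q6 -0.348
```

```bash
python3 - <<'E'
from h import *
from bench import *
d=get_image("wrist");np.savez("g1.npz",**d);cv2.imwrite("pics/g1.png",cv2.resize(d["img"][180:440,200:460,::-1],(780,780))[:600])
E
```

```text
(no output)
```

View pics/g1.png

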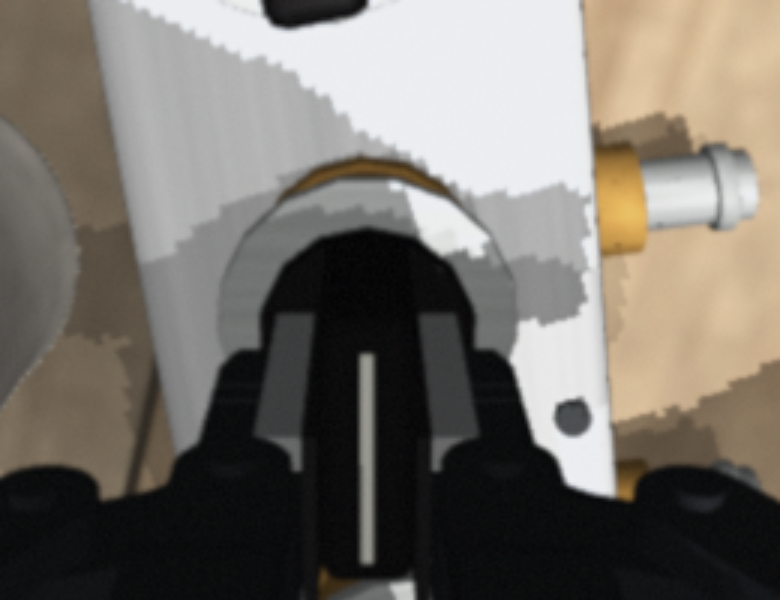

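jog_arm(
  plan=[
    [5, [0, 0, 0], [0, 0, 0.06]],
    [5, [0, 0, 0], [0, 0, 0.06]],
    [5, [0, 0, 0], [0, 0, 0.06]],
  ],
)

```text
clock: 17.55
position: [523.1, -142.8, 88.0]
ee_rot: [-0.562, 0.827, -0.001, 0.001]
contact_force: [-1.0, 1.8, 5.6]
gripper_width: 10.5
grasp_force: 60.3
```

```bash
python3 a.py; python3 - <<'E'
from h import *
from bench import *
d=get_image("wrist");np.savez("g2.npz",**d);cv2.imwrite("pics/g2.png",cv2.resize(d["img"][180:440,200:460,::-1],(780,780))[:600])
E
```

```text
17.8 travel 1.158 Tz 0.173 +- 0.022 F [-1.6  1.4  6.2] q6 -0.411
```

View pics/g2.png

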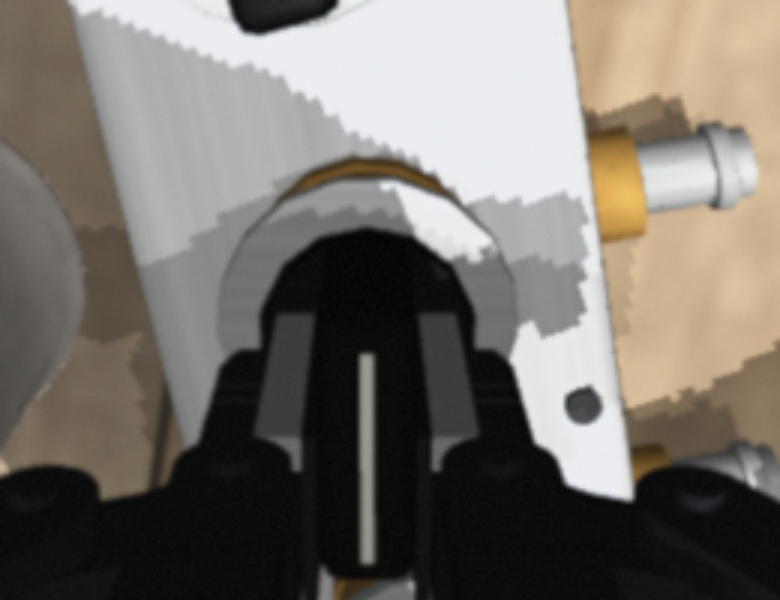

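The bar does not move in the grip between the two pictures; only the bank turns behind it. So there is no slip, and the handle springs back elastically to its friction balance when released. It is at a firm torque again, so I'll hold it a moment, release, and move towards the button.

jog_arm(
  plan=[
    [5, [0, 0, 0], [0, 0, 0.01]],
    [5, [0, 0, 0], [0, 0, 0.01]],
    [5, [0, 0, 0], [0, 0, 0.01]],
    [5, [0, 0, 0], [0, 0, 0.01]],
    [5, [0, 0, 0], [0, 0, 0.01]],
    [5, [0, 0, 0], [0, 0, 0.01]],
    [5, [0, 0, 0], [0, 0, 0.01]],
    [5, [0, 0, 0], [0, 0, 0.01]],
    [5, [0, 0, 0], [0, 0, 0.01]],
    [5, [0, 0, 0], [0, 0, 0.01]],
  ],
)

```text
clock: 19.15
position: [523.2, -142.8, 88.0]
ee_rot: [-0.558, 0.83, -0.001, 0.001]
contact_force: [-1.0, 1.5, 6.1]
gripper_width: 10.9
grasp_force: 60.3
```

```bash
python3 a.py
```

```text
19.4 travel 1.168 Tz 0.222 +- 0.009 F [-1.3  1.1  5.9] q6 -0.421
```

jog_arm(
  plan=[
    [40, [0, 0, 0], [0, 0, 0]],
    [40, [0, 0, 0], [0, 0, 0]],
    [40, [0, 0, 0], [0, 0, 0]],
    [40, [0, 0, -0.4], [0, 0, 0]],
    [40, [0, 0, -0.8], [0, 0, 0]],
    [40, [0, 0, -0.8], [0, 0, 0]],
    [40, [0, 0, -0.8], [0, 0, 0]],
    [40, [0, 0, -0.8], [0, 0, 0]],
  ],
)

```text
clock: 20.45
position: [521.5, -142.8, 164.9]
ee_rot: [-0.557, 0.831, 0.001, -0.001]
contact_force: [-0.2, -0.9, 0.1]
gripper_width: 40.0
grasp_force: 0.0
```

```bash
cat > b.py <<'E'
from h import *
from bench import *
from scipy.spatial.transform import Rotation as R
s=read_state();d=get_image("wrist")
T=np.eye(4);T[:3,:3]=R.from_quat(s["ee_rot"]).as_matrix();T[:3,3]=s["position"];T=T@d["tool_from_camera"]
P,uv,c=cloud(d,T)
k=(np.linalg.norm(P[:,:2]-(522,-143),axis=1)<30)&(abs(P[:,2]-113)<7);q=P[k]
if k.sum()>50:
    w,V=np.linalg.eigh(np.cov(q[:,:2].T));l=V[:,1];print("bar",k.sum(),q.mean(0).round(1),np.arctan2(l[1],l[0]).round(3),cv2.minAreaRect(np.float32(q[:,:2])))
E
python3 b.py; python3 t.py 559 66.5 165
```

```text
bar 1286 [ 521.9 -145.4  111.4] 1.285 ((522.3058471679688, -144.4500732421875), (35.73763656616211, 11.982769012451172), 73.76399993896484)
20.5 pos [ 521.6 -142.8  165. ] psi 2.752 tilt [-0.003  0.   ] q [ 0.03  0.3  -0.29 -0.   -0.98 -0.42] F [ 0.7 -1.  -0.7] T [ 0.007  0.001 -0.033] w 39.9 g 0.0
shift [-2.078e+00  4.490e-01 -1.000e-03]
```

jog_arm(
  plan=[
    [0, [-1, 0.2, -0.1], [0, 0, -0.19]],
    [0, [-1, 0.2, -0.1], [0, 0, -0.19]],
    [0, [-1, 0.2, -0.1], [0, 0, -0.19]],
    [0, [-1, 0.2, -0.1], [0, 0, -0.19]],
  ],
)

```text
clock: 21.0
position: [541.3, -42.8, 175.5]
ee_rot: [-0.637, 0.771, 0.0, -0.001]
contact_force: [0.1, 0.3, 0.6]
gripper_width: -0.1
grasp_force: 0.0
```

```bash
python3 t.py 562 66 160
```

```text
21.0 pos [541.3 -42.8 175.5] psi 2.952 tilt [-0.002 -0.   ] q [ 0.22  0.3  -0.27 -0.   -1.   -0.41] F [0.1 0.3 0.6] T [-0.014  0.046 -0.023] w -0.1 g 0.0
shift [-1.107  0.002  0.154]
```

jog_arm(
  plan=[
    [0, [-1, 0, 0], [0, 0, 0]],
    [0, [-1, 0, 0], [0, 0, 0]],
    [0, [-1, 0, 0], [0, 0, 0]],
    [0, [-1, 0, 0], [0, 0, 0]],
  ],
)

```text
clock: 21.5
position: [560.3, 54.4, 175.8]
ee_rot: [-0.636, 0.771, 0.0, -0.001]
contact_force: [-0.9, -0.6, -0.1]
gripper_width: -0.3
grasp_force: 0.0
```

jog_arm(
  plan=[
    [0, [-0.1, 0, 0.3], [0, 0, 0]],
    [0, [-0.1, 0, 0.6], [0, 0, 0]],
    [0, [-0.1, 0, 0.9], [0, 0, 0]],
    [0, [-0.1, 0, 0.9], [0, 0, 0]],
    [0, [-0.1, 0, 0.9], [0, 0, 0]],
  ],
)

```text
clock: 22.12
position: [563.4, 64.6, 87.5]
ee_rot: [-0.636, 0.771, -0.0, 0.001]
contact_force: [0.1, -0.9, 0.3]
gripper_width: 0.1
grasp_force: 0.0
```

```bash
python3 t.py 562 66 70; python3 - <<'E'
from h import *
from bench import *
d=get_image("scene");cv2.imwrite("pics/s2.png",cv2.resize(d["img"][220:400,120:360,::-1],(800,600)))
E
```

```text
22.12 pos [563.4  64.6  87.5] psi 2.95 tilt [0.002 0.   ] q [ 0.4   0.43 -0.32  0.   -0.82 -0.59] F [ 0.1 -0.9  0.3] T [ 0.042 -0.042 -0.041] w 0.1 g 0.0
shift [-0.011  0.017  0.174]
```

View pics/s2.png

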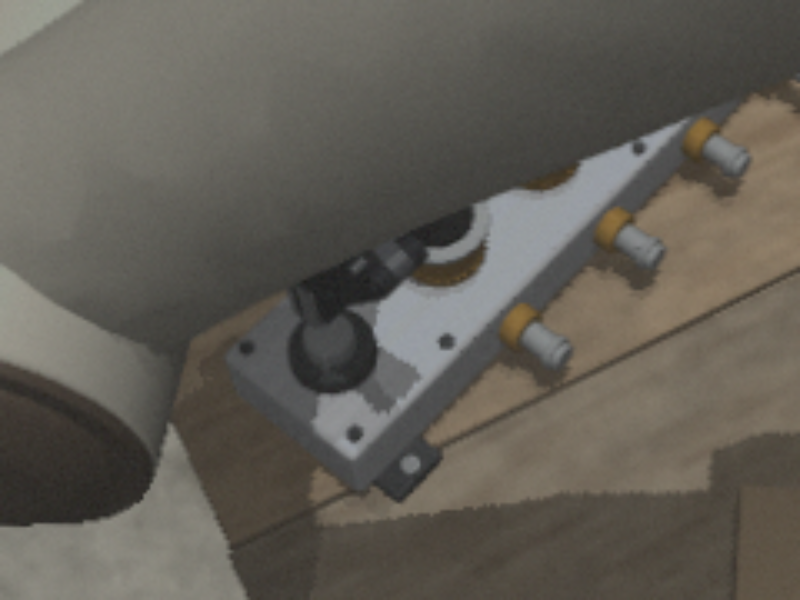

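The closed fingertips are just above the bleed button, at about (328,350) in the crop. I'll press down in small steps.

jog_arm(
  plan=[
    [0, [-0.01, 0.01, 0.15], [0, 0, 0]],
    [0, [-0.01, 0.01, 0.18], [0, 0, 0]],
    [0, [-0.01, 0.01, 0.18], [0, 0, 0]],
  ],
)

```text
clock: 22.55
position: [561.6, 66.5, 68.0]
ee_rot: [-0.637, 0.771, 0.0, -0.0]
contact_force: [0.3, -0.0, 0.3]
gripper_width: -0.2
grasp_force: 0.0
```

jog_arm(
  plan=[
    [0, [0, 0, 0.02], [0, 0, 0]],
    [0, [0, 0, 0.04], [0, 0, 0]],
    [0, [0, 0, 0.04], [0, 0, 0]],
  ],
)

```text
clock: 22.92
position: [562.2, 66.7, 64.7]
ee_rot: [-0.637, 0.771, -0.0, 0.0]
contact_force: [-0.2, 0.7, 2.2]
gripper_width: -0.3
grasp_force: 1.4
```

jog_arm(
  plan=[
    [0, [0, 0, 0.02], [0, 0, 0]],
    [0, [0, 0, 0.03], [0, 0, 0]],
    [0, [0, 0, 0.03], [0, 0, 0]],
  ],
)

```text
clock: 23.3
position: [562.2, 66.7, 61.6]
ee_rot: [-0.637, 0.771, -0.0, 0.0]
contact_force: [-0.6, 0.9, 4.6]
gripper_width: 0.0
grasp_force: 2.3
```

jog_arm(
  plan=[
    [0, [0, 0, 0.01], [0, 0, 0]],
    [0, [0, 0, 0.02], [0, 0, 0]],
    [0, [0, 0, 0.02], [0, 0, 0]],
  ],
)

```text
clock: 23.68
position: [562.2, 66.6, 61.0]
ee_rot: [-0.637, 0.771, -0.0, 0.0]
contact_force: [-3.8, 1.1, 11.6]
gripper_width: -0.0
grasp_force: 6.3
```

jog_arm(
  plan=[
    [0, [0, 0, 0.01], [0, 0, 0]],
    [0, [0, 0, 0.01], [0, 0, 0]],
    [0, [0, 0, 0.01], [0, 0, 0]],
  ],
)

```text
clock: 24.05
position: [562.3, 66.6, 60.9]
ee_rot: [-0.637, 0.771, -0.001, 0.001]
contact_force: [-5.7, 1.4, 16.5]
gripper_width: -0.1
grasp_force: 8.7
```

The button has bottomed out: z stops at 61 while the force rises. I'll let go upward.

jog_arm(
  plan=[
    [0, [0, 0, -0.1], [0, 0, 0]],
    [0, [0, 0, -0.5], [0, 0, 0]],
    [0, [0, 0, -1], [0, 0, 0]],
    [0, [0, 0, -1], [0, 0, 0]],
    [0, [0, 0, -1], [0, 0, 0]],
    [0, [0, 0, -1], [0, 0, 0]],
  ],
)

```text
clock: 24.8
position: [560.8, 66.1, 156.5]
ee_rot: [-0.637, 0.771, 0.001, -0.002]
contact_force: [-0.7, -0.1, -0.6]
gripper_width: -0.2
grasp_force: 0.0
```

jog_arm(
  plan=[
    [0, [0, -1, -0.3], [0, 0, 0]],
    [0, [0, -1, -0.3], [0, 0, 0]],
    [0, [0, -1, -0.3], [0, 0, 0]],
    [0, [0, -1, -0.3], [0, 0, 0]],
  ],
)

```text
clock: 25.3
position: [658.8, 47.4, 186.3]
ee_rot: [-0.637, 0.771, 0.001, -0.002]
contact_force: [-0.1, -0.4, -0.7]
gripper_width: 0.1
grasp_force: 0.0
```

```bash
python3 t.py; python3 - <<'E'
from h import *
from bench import *
d=get_image("top");P,uv,c=cloud(d,d["extrinsics"])
d0=dict(np.load("top0.npz"));P0,_,_=cloud(d0,d0["extrinsics"])
for a in [(495,-278),(508,-209),(520,-140),(534,-73),(547,-4)]:
  for Q in(P0,P):
    q=Q[(np.linalg.norm(Q[:,:2]-a,axis=1)<28)&(abs(Q[:,2]-111)<10)]
    if len(q)<30: print(a,len(q));continue
    w,V=np.linalg.eigh(np.cov(q[:,:2].T));print(a,len(q),np.arctan(V[1,1]/V[0,1]).round(2),end=" | ")
  print()
cv2.imwrite("pics/t2.png",d["img"][:,:,::-1])
E
```

```text
25.3 pos [658.8  47.4 186.3] psi 2.951 tilt [-0.004 -0.001] q [ 0.32  0.48  0.04 -0.   -1.14 -0.51] F [-0.1 -0.4 -0.7] T [ 0.043  0.036 -0.055] w 0.1 g 0.0
(495, -278) 116 1.28 | (495, -278) 116 1.28 | 
(508, -209) 111 1.47 | (508, -209) 109 1.47 | 
(520, -140) 108 -0.8 | (520, -140) 112 1.29 | 
(534, -73) 109 1.42 | (534, -73) 111 1.42 | 
(547, -4) 111 1.47 | (547, -4) 107 1.48 |
```

View pics/t2.png

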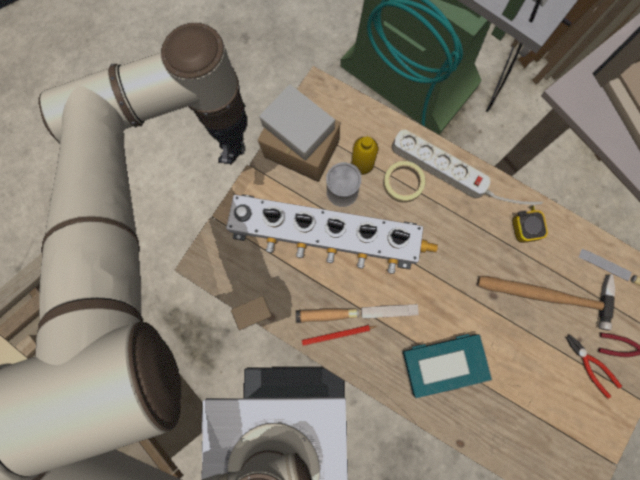

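The top view shows all five handles along the bank, with the middle one at (336,227). The other four, the chisel and the tape roll have not moved, and the arm is clear.

```bash
python3 -c "
from bench import *
print(job_done())"
```

```text
the job is handed in; nothing more can be done
None
```

The job is handed in without a verdict shown: the middle valve was tightened twice to an estimated 13–17 N and held. Each time I let go, its handle sprang back about 0.1 rad, leaving an estimated 3 N on the washer, which I judged was all its friction can hold. The bleed button was then pressed fully down and released, and the other valves, the chisel and the tape roll were left undisturbed.

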